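# Load the welding rack in order

## Task

Move the four steel spacers from the wooden rack into the pockets of the steel rack, keeping their order as counted from the handles: the spacer standing next to the wooden rack's handle goes in the pocket next to the steel rack's handle, the second in the second pocket, and so on. Leave every spacer standing upright on the floor of its own pocket.

Things in the scene. Friction and masses are not known exactly. Their poses are not given: they have to be found in the camera images.
- wood_rack: source rack, fixed: wooden board 300 x 76 x 18 mm with a row of four black dishes and one steel upright loop handle (67 mm high, 62 wide) at its end nearer the robot. Origin on the bench under the row's middle; x along the row, away from the handle. Dish centres at x = -93, -31, +31, +93 mm, y = 0; handle at x = -152. On the left or right side, turned up to 0.25 rad.
- steel_rack: target rack, fixed: grey steel bar, 288 x 70 mm, with a row of four open pockets and one upright loop handle (67 mm high, 62 wide) at its end farther from the robot. Origin on the bench under the row's middle; x along the row, towards the handle. Pocket centres at x = -93, -31, +31, +93 mm, handle at +152. Pockets 58 (x) by 62 mm (y) inside; floor 20, wall tops 34 mm above the bench.
- round: round spacer: plain steel tube standing upright, outside diameter 38 mm, bore 22 mm, 52 mm tall (the shortest), about 0.3 kg. Origin at the centre of its underside, z up. At the start it stands in a dish on the wooden rack, its underside 21 mm above the bench, turned up to 0.15 rad from the rack.
- hex: hexagonal spacer: solid plain steel hexagon bar standing upright, 36 mm across flats, 60 mm tall, about 0.5 kg. A pair of flats faces along its +y and -y axes. Origin at the centre of its underside, z up. At the start it stands in a dish on the wooden rack, its underside 21 mm above the bench, turned up to 0.15 rad from the rack.
- square: square spacer: plain steel square tube standing upright, 36 x 36 mm, wall 5 mm, 66 mm tall, about 0.3 kg. Its sides face along its x and y axes. Origin at the centre of its underside, z up. At the start it stands in a dish on the wooden rack, its underside 21 mm above the bench, turned up to 0.15 rad from the rack.
- stepped: stepped spacer: solid plain steel, round flange of 42 mm diameter and 22 mm height at the bottom, round shank of 28 mm diameter above it, 74 mm tall in all, about 0.45 kg. Origin at the centre of its underside, z up. At the start it stands in a dish on the wooden rack, its underside 21 mm above the bench, turned up to 0.15 rad from the rack.
- dish_round: black dish, fixed on the wooden rack, in which the round spacer stands at the start (the four dishes are alike); 56 x 56 mm outside, 50 x 50 mm inside, 12 mm high, floor 3 mm thick. Origin at the centre of its underside, 18 mm above the bench. It stays in place, so it shows where that spacer was in the row.
- dish_hex: black dish, fixed on the wooden rack, in which the hex spacer stands at the start (the four dishes are alike); 56 x 56 mm outside, 50 x 50 mm inside, 12 mm high, floor 3 mm thick. Origin at the centre of its underside, 18 mm above the bench. It stays in place, so it shows where that spacer was in the row.
- dish_square: black dish, fixed on the wooden rack, in which the square spacer stands at the start (the four dishes are alike); 56 x 56 mm outside, 50 x 50 mm inside, 12 mm high, floor 3 mm thick. Origin at the centre of its underside, 18 mm above the bench. It stays in place, so it shows where that spacer was in the row.
- dish_stepped: black dish, fixed on the wooden rack, in which the stepped spacer stands at the start (the four dishes are alike); 56 x 56 mm outside, 50 x 50 mm inside, 12 mm high, floor 3 mm thick. Origin at the centre of its underside, 18 mm above the bench. It stays in place, so it shows where that spacer was in the row.
Mind the look-alikes: they are no part of the job. Leave any yellow look-alike of the stepped alone. Leave any yellow look-alike of the square alone.

How it is judged:
By the outcome, as a careful person would: the job done as asked, in the order asked, and still so for the second after the job is handed in, with the robot touching nothing.
It also fails if it takes over 96 s, if anything falls off the work surface, if the arm or the gripper's body presses on something with over 40 N, if the wrist force passes 120 N, or if a joint passes its speed limit or range.

## Robot

A 6-joint arm with a two-finger parallel gripper is mounted at the origin on the work surface. World frame = base frame: x ahead of the robot, y to its left, z up, the work surface at z = 0. Lengths are in m, angles in rad, forces in N, time in s.
With the tool pointing down it reaches from about 0.25 to 0.775 m from the base axis. Payload 4 kg.
Tool frame: the origin (TCP) lies at the very end of the fingers, on their centre line; the grasp point (between the pads) lies 19 mm behind it; z points along the fingers, y is the direction in which the jaws open and shut (so a half turn about z gives the same grasp; the last joint's range is limited). The gripper opens to 94 mm and grips with 3 to 60 N. Pads are 16 mm wide; open, the fingers measure 119 mm over their backs; the gripper's body (75 mm by 177 mm) begins 78 mm behind the grasp point.
Start: joints at [-1.341, 0.087, 1.371, -0, 1.684, -0.103], TCP at [0.18, -0.52, 0.206] pointing down, gripper open.
Joint ranges: [-3.1, 3.1], [-0.76, 2.03], [0.27, 2.55], [-1.08, 4.22], [0.17, 2.65], [-2.57, 2.57]. Speed limits (rad/s): [2.79, 2.79, 3.14, 3.14, 3.14, 3.14].

## Interface

Orientations are given as a 3x3 rotation matrix whose columns are the frame's x, y, z axes.
In Python, from bench import ctrl gives the robot as it stands.
- The arm moves only by the shell command python3 -m jog 'ROWS' [FORCE]. ROWS is a JSON object of lists of equal length, an entry for each row: "translation": the shift along the tool's x, y, z in m, a list of three; "rotation": the turn, a rotation vector about the tool's x, y, z in rad, a list of three; "fingers": the finger opening in m, from 0 to 0.094. In form: {"translation": [[tx, ty, tz], ...], "rotation": [[rx, ry, rz], ...], "fingers": [fingers, ...]}. A call has 1 to 8 rows; each row shifts and turns the pose as measured when the row begins, along the tool's axes as they then stand; what a row does not reach is not made up. A row lasts 1/10 s, in which the tool goes at most 50 mm and 8.59 degrees, less where a joint would pass 70% of its speed; a pose out of reach is approached as far as the arm can. A call with a gripper value outside its range is refused whole. The fingers move at their own pace and stop on an object; FORCE is the grip in N (left out, the last holds). Time passes only in rows, so rows that do not move let the fingers close. It gives the time, the measured TCP pose, the force and the opening at its end, in the units of the state.
- ctrl.sense(): the state, without advancing time (a new reading comes with each control period).
- ctrl.capture(name): name is "side" or "top" or "wrist"; returns the picture (400x640x3 uint8, red, green, blue); there is no depth.
- ctrl.calibration(name): a dict with "fx", "fy", "cx", "cy" (pixels), "world_from_camera" (4x4, takes a point from camera to world coordinates). Camera axes: x right, y down, z forward; pixel columns grow to the right and rows downward; lengths in m; the calibration is good to about 2 mm. A picture is of the moment at which its call begins: read the wrist's pose just before it. calibration takes no time and is no camera call; for the wrist camera it gives the pose at the moment of the call.
- ctrl.hand_in(): hands the job in, once; it reports no verdict.
The state is a dict: "time": time; "joint_pos": joint angles; "qvel": joint speeds; "tau": joint torques, N m; "position": TCP position; "orientation": TCP orientation; "contact_force": force on the tool from outside, world axes, zero at the start; "ft_torque": the same for the moment, N m; "width": opening from 0.0 (shut) to 1.0 (fully open).
Only numpy, scipy, OpenCV 4.12 (cv2) and the standard library are available. Lean on these libraries where they do the work, as an engineer would, in place of code of your own. Each camera call takes 0.05 s, during which the arm holds its last target.

## Working session

There is one attempt and no reset: what is moved stays moved. The work goes in short steps, Python scripts to look and compute and a shell command to move; the robot and the scene stay as the last step left them, time stands still between calls to the robot, and variables do not carry over. Pictures are saved under pics/ and viewed, and the job is handed in when it is done.

```bash
ls; mkdir -p pics
python3 - <<'E'
from bench import ctrl
import cv2,numpy as np
print(ctrl.sense())
for n in ["side","top","wrist"]:
    im=ctrl.capture(n); cv2.imwrite(f"pics/a_{n}.png",im[:,:,::-1]); c=ctrl.calibration(n); print(n,c["fx"],c["cx"],c["cy"],np.round(c["world_from_camera"],3).tolist())
E
```

```text
pics
{'time': 0.0, 'joint_pos': array([-1.34111416e+00,  8.79016788e-02,  1.37223117e+00, -1.51783069e-05,
        1.68362818e+00, -1.03085999e-01]), 'qvel': array([ 0.00031159, -0.0010725 ,  0.00087059, -0.00106902,  0.0018631 ,
        0.00038751]), 'tau': array([-2.38979901e-04, -3.40173519e+01, -3.02432120e+01,  7.17683346e-02,
        3.29124823e-02, -1.56897181e-04]), 'position': array([ 0.17953374, -0.51928347,  0.20434506]), 'orientation': array([[ 9.45142321e-01,  3.26658437e-01, -5.08355346e-04],
       [ 3.26658766e-01, -9.45139993e-01,  2.10799688e-03],
       [ 2.08127997e-04, -2.15841579e-03, -9.99997649e-01]]), 'contact_force': array([ 0.63818438, -1.11578404,  0.83311599]), 'ft_torque': array([-0.02756023, -0.01235728, -0.00437316]), 'width': 0.9997961661174161}
side 368.6185535687765 317.6203628342719 197.4581307023603 [[-0.834, -0.302, 0.463, 0.149], [-0.552, 0.425, -0.718, 0.627], [0.02, -0.853, -0.521, 0.484], [0.0, 0.0, 0.0, 1.0]]
top 507.547818487921 320.00828852177614 203.7570862951829 [[0.026, -0.993, 0.117, 0.385], [-1.0, -0.025, 0.013, 0.028], [-0.01, -0.117, -0.993, 1.084], [0.0, 0.0, 0.0, 1.0]]
wrist 313.5081243925767 322.2454553240783 206.65047879190357 [[0.327, -0.912, -0.248, 0.251], [-0.945, -0.316, -0.084, -0.495], [-0.002, 0.261, -0.965, 0.384], [0.0, 0.0, 0.0, 1.0]]
```

View pics/a_top.png

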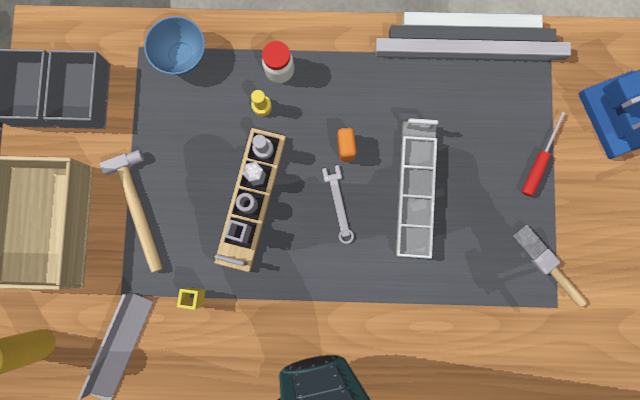

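View pics/a_side.png

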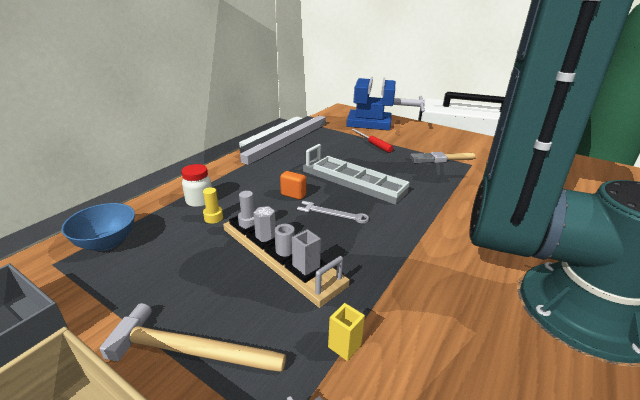

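View pics/a_wrist.png

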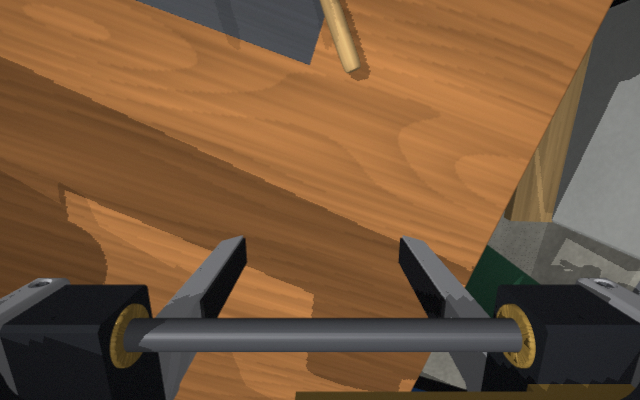

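```bash
cat > h.py <<'E'
from bench import ctrl
import cv2,numpy as np
def ray(c,u,v):
    T=np.array(c["world_from_camera"]); d=np.array([(u-c["cx"])/c["fx"],(v-c["cy"])/c["fy"],1.])
    return T[:3,3],T[:3,:3]@d
def plane(c,u,v,z):
    o,d=ray(c,u,v); return o+d*(z-o[2])/d[2]
def tri(obs):
    A=np.zeros((3,3));b=np.zeros(3)
    L=[]
    for c,u,v in obs:
        o,d=ray(c,u,v); d=d/np.linalg.norm(d); P=np.eye(3)-np.outer(d,d); A+=P;b+=P@o; L.append((o,P))
    p=np.linalg.solve(A,b); return p,[np.linalg.norm(P@(p-o)) for o,P in L]
def proj(c,p):
    T=np.linalg.inv(np.array(c["world_from_camera"])); q=T[:3,:3]@np.array(p)+T[:3,3]
    return c["cx"]+c["fx"]*q[0]/q[2], c["cy"]+c["fy"]*q[1]/q[2]
E
python3 - <<'E'
import cv2
im=cv2.imread('pics/a_top.png'); a=cv2.resize(im[120:275,200:300],None,fx=4,fy=3.87,interpolation=cv2.INTER_CUBIC)
a=cv2.resize(im[120:270,205:295],None,fx=4,fy=4,interpolation=cv2.INTER_CUBIC)
b=cv2.resize(im[115:265,375:465],None,fx=4,fy=4,interpolation=cv2.INTER_CUBIC)
import numpy as np
cv2.imwrite('pics/b_top.png',np.hstack([a,b]))
s=im=cv2.imread('pics/a_side.png'); cv2.imwrite('pics/b_side.png',cv2.resize(s[180:310,215:415],None,fx=4,fy=4,interpolation=cv2.INTER_CUBIC))
E
```

```text
(no output)
```

View pics/b_top.png

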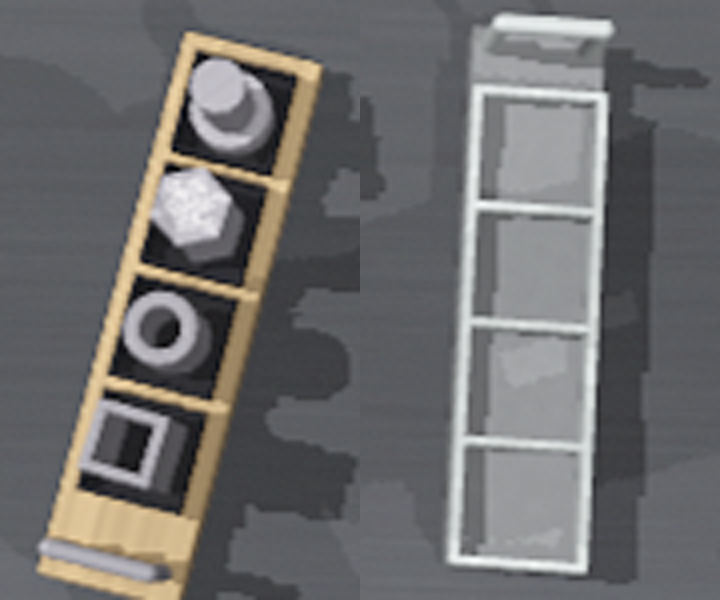

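View pics/b_side.png

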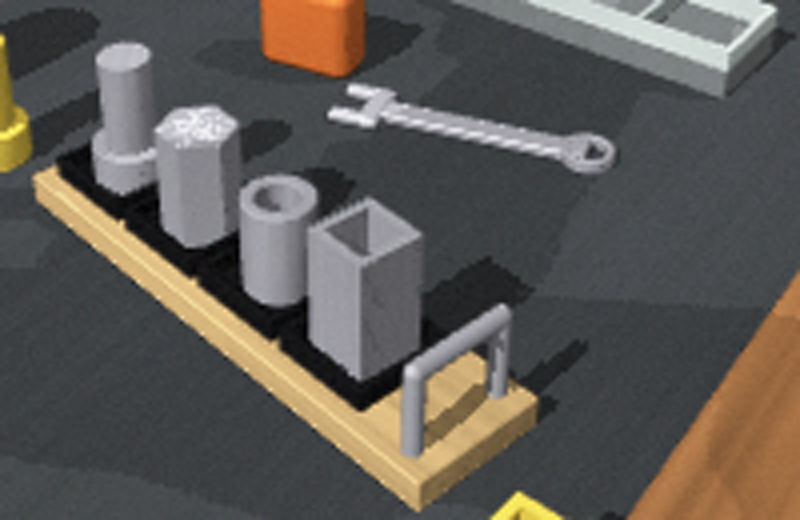

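The four grey spacers, in the top view, from the wooden rack's handle (230,262): square (236,231), round (245,202), hex (253.5,172) and stepped (260,142). The yellow look-alikes at (188,298) and (260,102) stand off the rack, so they are left alone. The enlarged crops confirm this. Next I triangulate.

Run:
```python
from h import *
t=ctrl.calibration("top");s=ctrl.calibration("side")
O={"stepped":((260,141.75),(246.25,194)),"hex":((253.5,171.75),(264.5,211.5)),"round":((245,202),(284.5,229.5)),"square":((235.75,230.75),(306.5,237.5))}
P=[]
for k,(a,b) in O.items():
    p,r=tri([(t,*a),(s,*b)]); P.append(p); print(k,np.round(p,4),np.round(r,4))
P=np.array(P); d=P[0]-P[3]; print("row dir",np.arctan2(d[1],d[0]),np.linalg.norm(d[:2])/3)
for n,h in zip(O,[.095,.081,.073,.087]): print(n,np.round(plane(t,*O[n][0],h),4))
C=[plane(t,u,v,.034) for u,v in [(403.5,137),(437,138.5),(396.75,256.5),(432,258)]]
for c in C: print(np.round(c,4))
C=np.array(C); print(np.linalg.norm(C[0]-C[1]),np.linalg.norm(C[0]-C[2]),np.linalg.norm(C[3]-C[1]),np.linalg.norm(C[3]-C[2]))
d=(C[0]+C[1]-C[2]-C[3]);print("steel centre",C.mean(0),np.arctan2(d[1],d[0]))
# side: corner near robot right (wall top) crop(775,10)->
print("steel side corner BR/BL tri")
```

```text
stepped [0.6223 0.164  0.0942] [0.0006 0.0006]
hex [0.5638 0.1766 0.0804] [0.0006 0.0006]
round [0.5028 0.1922 0.072 ] [0.001 0.001]
square [0.4435 0.2053 0.0877] [0.001 0.001]
row dir -0.2271312351753802 0.06116389729515854
stepped [0.6226 0.1643 0.095 ]
hex [0.5642 0.1768 0.081 ]
round [0.5035 0.1925 0.073 ]
square [0.4445 0.206  0.087 ]
[ 0.6547 -0.1303  0.034 ]
[ 0.6532 -0.2009  0.034 ]
[ 0.4032 -0.1183  0.034 ]
[ 0.4021 -0.1905  0.034 ]
0.07059105381567275 0.2517934432024005 0.25132437092296345 0.07225661498209882
steel centre [ 0.52830832 -0.16001613  0.034     ] -0.04460633885830962
steel side corner BR/BL tri
```

```bash
cat > d.py <<'E'
import sys
from h import *
x,y,z,yaw=map(float,sys.argv[1:5])
s=ctrl.sense();R=s["orientation"];p=s["position"]
dt=R.T@(np.array([x,y,z])-p)
T=np.array([[np.cos(yaw),np.sin(yaw),0],[np.sin(yaw),-np.cos(yaw),0],[0,0,-1]])
rv=cv2.Rodrigues(R.T@T)[0].ravel()
print("t=%.2f"%s["time"],"pos",np.round(p,4),"yaw",round(float(np.arctan2(R[1,0],R[0,0])),3),"F",np.round(s["contact_force"],1),"w(mm)",round(s["width"]*94,1),"j",np.round(s["joint_pos"],2))
print("delta tool mm",np.round(dt*1000,1),"rot",np.round(rv,3))
E
python3 d.py 0.50 0.19 0.22 -0.22
```

```text
t=0.15 pos [ 0.1796 -0.5194  0.2046] yaw 0.333 F [-0.2  0.4 -1.1] w(mm) 93.7 j [-1.34  0.09  1.37  0.    1.68 -0.1 ]
delta tool mm [ 534.6 -565.8  -14.4] rot [-0.002  0.     0.553]
```

```bash
python3 -m jog '{"translation":[[0.02,-0.02,-0.01],[0.032,-0.034,-0.01],[0.032,-0.034,0],[0.032,-0.034,0],[0.032,-0.034,0],[0.032,-0.034,0],[0.032,-0.034,0],[0.032,-0.034,0]],"rotation":[[0,0,0],[0,0,0],[0,0,0],[0,0,0],[0,0,0],[0,0,0],[0,0,0],[0,0,0]],"fingers":[0.094,0.094,0.094,0.094,0.094,0.094,0.094,0.094]}'; python3 d.py 0.50 0.19 0.22 -0.22
```

```text
time: 0.95
position: [0.3281, -0.1883, 0.2218]
orientation: [[0.949, 0.314, -0.002], [0.314, -0.949, 0.008], [0.001, -0.008, -1.0]]
contact_force: [1.0, -0.1, 0.0]
width: 1.0
t=0.95 pos [ 0.3281 -0.1883  0.2218] yaw 0.32 F [ 1.  -0.1  0. ] w(mm) 94.0 j [-0.68 -0.3   1.69  0.01  1.76  0.58]
delta tool mm [ 282.1 -305.     4.6] rot [-0.008  0.001  0.54 ]
```

```bash
python3 -m jog '{"translation":[[0.032,-0.034,0],[0.034,-0.034,0],[0.035,-0.035,0],[0.035,-0.035,0],[0.036,-0.034,0],[0.036,-0.034,0],[0.035,-0.035,0],[0.03,-0.03,0]],"rotation":[[0,0,0],[0,0,0],[0,0,0],[0,0,0],[0,0,0],[0,0,0],[0,0,0],[0,0,0]],"fingers":[0.094,0.094,0.094,0.094,0.094,0.094,0.094,0.094]}'; python3 d.py 0.50 0.19 0.22 -0.22
```

```text
time: 1.75
position: [0.5012, 0.165, 0.2233]
orientation: [[0.949, 0.316, 0.001], [0.316, -0.949, 0.006], [0.003, -0.005, -1.0]]
contact_force: [0.5, -0.4, -0.6]
width: 1.001
t=1.75 pos [0.5012 0.165  0.2233] yaw 0.321 F [ 0.5 -0.4 -0.6] w(mm) 94.1 j [0.21 0.03 1.39 0.01 1.71 1.46]
delta tool mm [  6.7 -24.1   3.4] rot [-0.006 -0.001  0.541]
```

```bash
python3 -m jog '{"translation":[[0,0,0],[0,0,0],[0,0,0],[0,0,0]],"rotation":[[0,0,0.14],[0,0,0.14],[0,0,0.14],[0,0,0.1]],"fingers":[0.094,0.094,0.094,0.094]}'; python3 d.py 0.50 0.19 0.22 -0.22
```

```text
time: 2.15
position: [0.5015, 0.1721, 0.2188]
orientation: [[0.978, -0.207, -0.006], [-0.207, -0.978, 0.006], [-0.007, -0.005, -1.0]]
contact_force: [0.3, -0.2, 0.5]
width: 0.995
t=2.15 pos [0.5015 0.1721 0.2188] yaw -0.208 F [ 0.3 -0.2  0.5] w(mm) 93.6 j [0.22 0.04 1.39 0.01 1.71 2.  ]
delta tool mm [ -5.2 -17.2  -1. ] rot [-0.004  0.007  0.012]
```

Run:
```python
from h import *
import json
im=ctrl.capture("wrist"); c=ctrl.calibration("wrist")
cv2.imwrite("pics/w1.png",im[:,:,::-1])
json.dump({k:np.array(v).tolist() for k,v in c.items()},open("w1.json","w"))
```

```text
(no output)
```

View pics/w1.png

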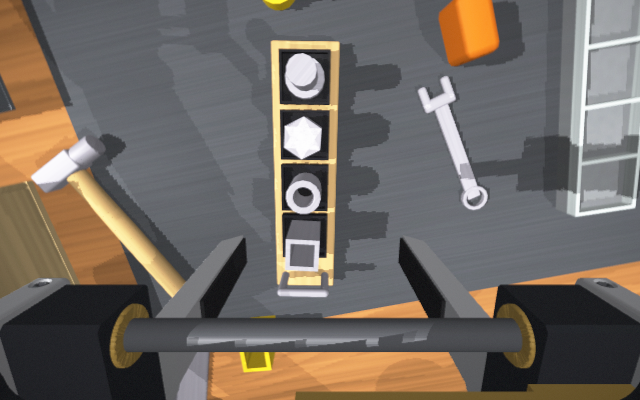

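Run:
```python
import cv2,numpy as np
im=cv2.imread('pics/w1.png'); 
a=cv2.resize(im[40:160,260:345],None,fx=4.5,fy=4.5,interpolation=cv2.INTER_CUBIC);b=cv2.resize(im[160:280,260:345],None,fx=4.5,fy=4.5,interpolation=cv2.INTER_CUBIC)
cv2.imwrite('pics/w1z.png',np.hstack([a,b])); print(a.shape)
```

```text
(540, 382, 3)
```

View pics/w1z.png

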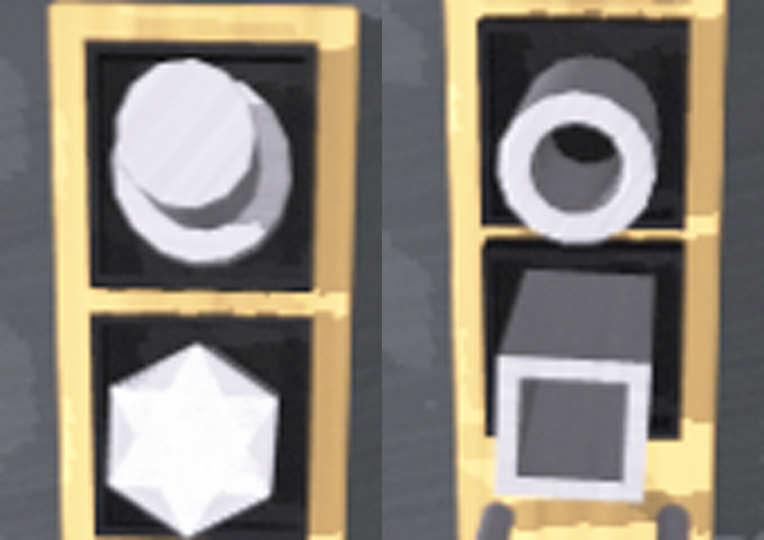

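Run:
```python
from h import *
import json
c=json.load(open("w1.json")); t=ctrl.calibration("top")
a=lambda u,v:(u/4.5+260-.4,v/4.5+40-.4); b=lambda u,v:((u-382)/4.5+260-.4,v/4.5+160-.4)
H=np.array([plane(c,*a(*q),.081) for q in [(200,343),(278,390),(272,496),(188,536),(107,488),(108,385)]])
S=np.array([plane(c,*b(*q),.087) for q in [(498,353),(650,365),(642,500),(495,495)]])
print("hex",H.mean(0),"side flats"); 
for i,j in((2,1),(4,5)): d=H[j]-H[i];print(np.arctan2(d[1],d[0]),np.linalg.norm(d))
print("flat gap",np.linalg.norm((H[1]+H[2]-H[4]-H[5])/2))
print("sq",S.mean(0))
for i,j in((3,0),(2,1)): d=S[j]-S[i];print(np.arctan2(d[1],d[0]),np.linalg.norm(d))
for i,j in((1,0),(2,3)): d=S[j]-S[i];print(np.arctan2(d[1],d[0])-np.pi/2,np.linalg.norm(d))
print("round",plane(c,*b(577,166),.073)); print("step",plane(c,*a(186,133),.095))
for n,w,q in (("st",a(186,133),(260,141.75)),("hex",np.array([a(193,440)])[0],(253.5,171.75)),("round",b(577,166),(245,202)),("sq",b(571,428),(235.75,230.75))):
    p,r=tri([(c,*w),(t,*q)]); print(n,np.round(p,4),np.round(r,4))
```

```text
hex [0.56403729 0.17934104 0.081     ] side flats
-0.26964989887004426 0.02278152056915426
-0.25373593863485877 0.02207665626159601
flat gap 0.03672153190635666
sq [0.44423752 0.20739738 0.087     ]
-0.2619429770504921 0.036745755394897134
-0.26847879187293605 0.03505136384291655
-0.29308327494150777 0.03582396732238887
-0.24564897183334855 0.03558223489912412
round [0.50377115 0.19315014 0.073     ]
step [0.62292673 0.16599921 0.095     ]
st [0.625  0.1661 0.0836] [0.0004 0.0004]
hex [0.5644 0.1783 0.0781] [0.0011 0.0011]
round [0.5036 0.193  0.0721] [0.0003 0.0003]
sq [0.4445 0.2068 0.0866] [0.0007 0.0007]
```

```bash
python3 d.py 0.444 0.2065 0.14 -0.26
```

```text
t=2.20 pos [0.5014 0.172  0.2187] yaw -0.211 F [0.8 0.1 0.1] w(mm) 93.9 j [0.22 0.04 1.39 0.01 1.71 2.  ]
delta tool mm [-62.8 -21.4  79.3] rot [-0.004  0.008  0.049]
```

```bash
python3 -m jog '{"translation":[[-0.025,-0.01,0.02],[-0.025,-0.01,0.03],[-0.012,-0.002,0.025],[0,0,0]],"rotation":[[0,0.008,0.02],[0,0,0.03],[0,0,0],[0,0,0]],"fingers":[0.094,0.094,0.094,0.094]}' 25; python3 d.py 0.444 0.2065 0.043 -0.26
```

```text
time: 2.6
position: [0.4448, 0.2082, 0.1412]
orientation: [[0.967, -0.255, 0.002], [-0.255, -0.967, 0.004], [0.001, -0.004, -1.0]]
contact_force: [0.0, -0.1, -0.6]
width: 1.002
t=2.60 pos [0.4448 0.2082 0.1412] yaw -0.258 F [ 0.  -0.1 -0.6] w(mm) 94.1 j [ 0.32 -0.03  1.61  0.    1.55  2.15]
delta tool mm [-0.4  2.3 98.2] rot [-0.004 -0.001  0.003]
```

```bash
python3 -m jog '{"translation":[[0,0.001,0.03],[0,0.001,0.035],[0,0,0.025],[0,0,0.006],[0,0,0]],"rotation":[[0,0,0],[0,0,0],[0,0,0],[0,0,0],[0,0,0]],"fingers":[0.094,0.094,0.094,0.094,0.07]}' 25; python3 d.py 0.444 0.2065 0.043 -0.26
```

```text
time: 3.1
position: [0.451, 0.2067, 0.0492]
orientation: [[0.968, -0.249, 0.014], [-0.25, -0.968, 0.006], [0.012, -0.009, -1.0]]
contact_force: [0.5, -0.4, 1.2]
width: 0.945
t=3.10 pos [0.451  0.2067 0.0492] yaw -0.252 F [ 0.5 -0.4  1.2] w(mm) 88.8 j [0.31 0.04 1.74 0.   1.35 2.14]
delta tool mm [-6.8  2.   6.1] rot [-0.009 -0.012  0.008]
```

```bash
python3 -m jog '{"translation":[[-0.006,0.002,0.006],[0,0,0],[0,0,0]],"rotation":[[-0.009,-0.012,0],[0,0,0],[0,0,0]],"fingers":[0.06,0.055,0.05]}' 25; python3 d.py 0.444 0.2065 0.043 -0.26
```

```text
time: 3.4
position: [0.448, 0.2069, 0.0474]
orientation: [[0.968, -0.249, 0.006], [-0.249, -0.968, 0.002], [0.005, -0.004, -1.0]]
contact_force: [-0.7, 0.4, 0.5]
width: 0.694
t=3.40 pos [0.448  0.2069 0.0474] yaw -0.252 F [-0.7  0.4  0.5] w(mm) 65.3 j [0.32 0.05 1.74 0.   1.35 2.14]
delta tool mm [-3.8  1.4  4.3] rot [-0.004 -0.005  0.008]
```

```bash
python3 -m jog '{"translation":[[-0.005,0.002,0.006],[-0.002,0.001,0.002],[0,0,0],[0,0,0],[0,0,0]],"rotation":[[-0.004,-0.005,0.01],[0,0,0],[0,0,0],[0,0,0],[0,0,0]],"fingers":[0.05,0.045,0.025,0.025,0.025]}' 25; python3 d.py 0.444 0.2065 0.043 -0.26
```

```text
time: 3.9
position: [0.4412, 0.2064, 0.0408]
orientation: [[0.966, -0.259, 0.004], [-0.259, -0.966, 0.001], [0.003, -0.002, -1.0]]
contact_force: [0.4, 0.1, -1.1]
width: 0.383
t=3.90 pos [0.4412 0.2064 0.0408] yaw -0.262 F [ 0.4  0.1 -1.1] w(mm) 36.0 j [ 0.32  0.04  1.76 -0.    1.34  2.15]
delta tool mm [ 2.7 -0.8 -2.2] rot [-0.002 -0.003 -0.002]
```

```bash
python3 -m jog '{"translation":[[0,0,-0.02],[0,0,-0.04],[0,0,-0.04],[0,0.01,-0.04],[0.01,0.03,-0.01],[0.015,0.04,0],[0.015,0.045,0],[0.015,0.045,0]],"rotation":[[0,0,0],[0,0,0],[0,0,0],[0,0,-0.03],[0,0,-0.04],[0,0,-0.04],[0,0,-0.04],[0,0,-0.04]],"fingers":[0.025,0.025,0.025,0.025,0.025,0.025,0.025,0.025]}' 30; python3 d.py 0.54 -0.16 0.19 -0.045
```

```text
time: 4.7
position: [0.4631, 0.0283, 0.1914]
orientation: [[0.999, -0.052, -0.008], [-0.052, -0.999, -0.003], [-0.008, 0.004, -1.0]]
contact_force: [0.9, -0.2, -2.2]
width: 0.383
t=4.70 pos [0.4631 0.0283 0.1914] yaw -0.052 F [ 0.9 -0.2 -2.2] w(mm) 36.0 j [-0.06 -0.1   1.58 -0.    1.66  1.56]
delta tool mm [ 86.6 184.    1.4] rot [ 0.004  0.008 -0.007]
```

```bash
python3 -m jog '{"translation":[[0.02,0.04,0],[0.02,0.045,0],[0.02,0.045,0],[0.015,0.04,0],[0.005,0.01,0],[0,0,0]],"rotation":[[0,0.008,0],[0,0,0],[0,0,0],[0,0,0],[0,0,0],[0,0,0]],"fingers":[0.025,0.025,0.025,0.025,0.025,0.025]}' 30
python3 - <<'E'
from h import *
import json
c=ctrl.calibration("wrist");im=ctrl.capture("wrist"); 
cv2.imwrite("pics/w2.png",im[:,:,::-1])
json.dump({k:np.array(v).tolist() for k,v in c.items()},open("w2.json","w"))
E
python3 d.py 0.6212 -0.1642 0.1 -0.045
```

```text
time: 5.3
position: [0.5319, -0.1675, 0.1865]
orientation: [[0.998, -0.06, -0.009], [-0.06, -0.998, -0.002], [-0.009, 0.003, -1.0]]
contact_force: [0.4, 0.9, -2.5]
width: 0.381
t=5.35 pos [ 0.5315 -0.1667  0.1863] yaw -0.059 F [-0.1 -0.2 -2.8] w(mm) 35.6 j [-0.4   0.11  1.38 -0.01  1.66  1.23]
delta tool mm [90.2 -8.  85.5] rot [ 0.003  0.009 -0.014]
```

View pics/w2.png

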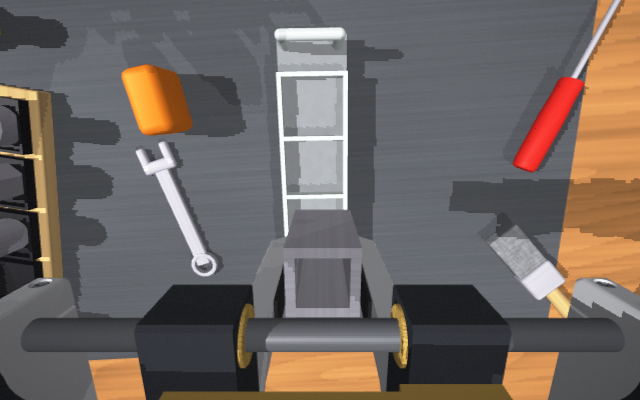

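Run:
```python
from h import *
import json
im=cv2.imread('pics/w2.png'); cv2.imwrite('pics/w2z.png',cv2.resize(im[20:215,260:365],None,fx=3,fy=3,interpolation=cv2.INTER_CUBIC))
```

```text
(no output)
```

View pics/w2z.png

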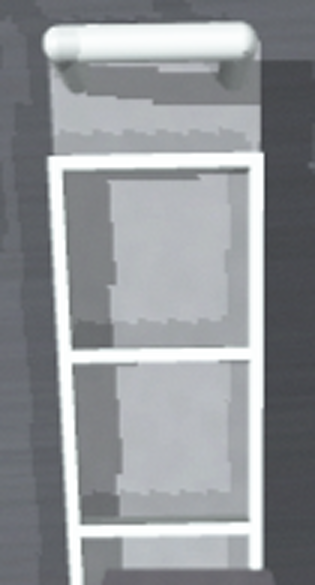

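Run:
```python
from h import *
import json
c=json.load(open("w2.json"));t=ctrl.calibration("top"); a=lambda u,v:(u/3+260-.3,v/3+20-.3)
Q={"TL":(48,157),"TR":(263,153),"d1L":(61,356),"d1R":(263,354),"d2L":(74,531),"d2R":(263,529)}
W={k:plane(c,*a(*q),.034) for k,q in Q.items()}
for k,p in W.items(): print(k,np.round(p,4))
d=(W["TL"]+W["TR"]-W["d2L"]-W["d2R"])/2; yaw=np.arctan2(d[1],d[0]); print("yaw",yaw,"len(128 expected)",np.linalg.norm(d), "width",np.linalg.norm(W["TL"]-W["TR"]))
e=(W["TL"]-W["TR"]);print("yaw across",np.arctan2(e[1],e[0])-np.pi/2)
m1=(W["TL"]+W["TR"]+W["d1L"]+W["d1R"])/4;m2=(W["d1L"]+W["d1R"]+W["d2L"]+W["d2R"])/4
print("pocket1~",m1,"pocket2",m2)
for k,q in (("TL",(403.5,137)),("TR",(437,138.5))):
    p,r=tri([(c,*a(*Q[k])),(t,*q)]); print(k,p,r)
```

```text
TL [ 0.6557 -0.1297  0.034 ]
TR [ 0.6527 -0.1997  0.034 ]
d1L [ 0.5922 -0.1278  0.034 ]
d1R [ 0.5887 -0.1973  0.034 ]
d2L [ 0.5302 -0.1266  0.034 ]
d2R [ 0.5268 -0.1949  0.034 ]
yaw -0.031194765062353143 len(128 expected) 0.12577552989881488 width 0.07005835519193594
yaw across -0.041846476604953775
pocket1~ [ 0.62231886 -0.16361392  0.034     ] pocket2 [ 0.55946169 -0.16165247  0.034     ]
TL [ 0.65502736 -0.13001245  0.03489389] [np.float64(0.0005383485813482333), np.float64(0.0005383485813481169)]
TR [ 0.65165548 -0.19928176  0.04069722] [np.float64(0.000252531131273792), np.float64(0.0002525311312738689)]
```

```bash
python3 -m jog '{"translation":[[0.025,0,0],[0.035,-0.002,0],[0.025,-0.002,0.03],[0.004,0,0.03],[0,0,0.01],[0,0,0]],"rotation":[[0,0.008,-0.01],[0,0,0],[0,0,0],[0,0,0],[0,0,0],[0,0,0]],"fingers":[0.025,0.025,0.025,0.025,0.025,0.025]}' 30; python3 d.py 0.619 -0.1638 0.055 -0.04
```

```text
time: 5.95
position: [0.6213, -0.1555, 0.1152]
orientation: [[0.999, -0.037, -0.003], [-0.037, -0.999, 0.001], [-0.003, -0.001, -1.0]]
contact_force: [0.5, -0.1, -3.2]
width: 0.383
t=5.95 pos [ 0.6213 -0.1555  0.1152] yaw -0.037 F [ 0.5 -0.1 -3.2] w(mm) 36.0 j [-0.33  0.32  1.27  0.    1.55  1.27]
delta tool mm [-1.9  8.5 60.2] rot [-0.001  0.003  0.003]
```

```bash
python3 -m jog '{"translation":[[-0.002,0.008,0.01],[-0.002,0.002,0.02],[-0.002,0,0.015],[0,0,0.008],[0,0,0.003],[0,0,0]],"rotation":[[0,0,0],[0,0,0],[0,0,0],[0,0,0],[0,0,0],[0,0,0]],"fingers":[0.025,0.025,0.025,0.025,0.025,0.025]}' 30; python3 d.py 0.619 -0.1638 0.041 -0.04
```

```text
time: 6.55
position: [0.6153, -0.1667, 0.0653]
orientation: [[0.999, -0.036, 0.008], [-0.036, -0.999, -0.004], [0.008, 0.003, -1.0]]
contact_force: [-0.0, 0.3, -2.0]
width: 0.379
t=6.55 pos [ 0.6153 -0.1667  0.0653] yaw -0.036 F [-0.   0.3 -2. ] w(mm) 35.6 j [-0.35  0.34  1.36 -0.    1.44  1.25]
delta tool mm [ 3.4 -3.1 24.4] rot [ 0.003 -0.008  0.004]
```

```bash
python3 -m jog '{"translation":[[0.003,-0.003,0.005],[0.001,0,0.01],[0,0,0.006],[0,0,0.002],[0,0,0]],"rotation":[[0.003,-0.008,0],[0,-0.003,0],[0,0,0],[0,0,0],[0,0,0]],"fingers":[0.025,0.025,0.025,0.025,0.025]}' 30; python3 d.py 0.619 -0.1638 0.041 -0.04
```

```text
time: 7.05
position: [0.6217, -0.1642, 0.0431]
orientation: [[0.999, -0.036, 0.001], [-0.036, -0.999, -0.002], [0.001, 0.002, -1.0]]
contact_force: [0.7, 0.2, -1.9]
width: 0.383
t=7.05 pos [ 0.6217 -0.1642  0.0431] yaw -0.036 F [ 0.7  0.2 -1.9] w(mm) 36.0 j [-0.35  0.37  1.36 -0.    1.41  1.26]
delta tool mm [-2.7 -0.3  2.1] rot [ 0.002 -0.001  0.004]
```

```bash
python3 -m jog '{"translation":[[-0.002,0,0.002],[0,0,0.001],[0,0,0]],"rotation":[[0,0,0],[0,0,0],[0,0,0]],"fingers":[0.025,0.025,0.025]}' 30; python3 d.py 0.619 -0.1638 0.041 -0.04;python3 -m jog '{"translation":[[0,0,0.001],[0,0,0.001]],"rotation":[[0,0,0],[0,0,0]],"fingers":[0.025,0.025]}' 30; python3 d.py 0.619 -0.1638 0.041 -0.04
```

```text
time: 7.35
position: [0.6195, -0.1641, 0.04]
orientation: [[0.999, -0.036, 0.001], [-0.036, -0.999, -0.002], [0.001, 0.002, -1.0]]
contact_force: [-1.0, -0.3, -1.9]
width: 0.384
t=7.35 pos [ 0.6195 -0.1641  0.04  ] yaw -0.036 F [-1.  -0.3 -1.9] w(mm) 36.1 j [-0.35  0.37  1.37 -0.    1.41  1.26]
delta tool mm [-0.5 -0.3 -1. ] rot [ 0.002 -0.001  0.004]
time: 7.55
position: [0.6196, -0.1642, 0.0399]
orientation: [[0.999, -0.036, 0.002], [-0.036, -0.999, -0.002], [0.002, 0.002, -1.0]]
contact_force: [-2.3, 0.4, 2.7]
width: 0.379
t=7.55 pos [ 0.6196 -0.1642  0.0399] yaw -0.036 F [-2.3  0.4  2.7] w(mm) 35.6 j [-0.35  0.37  1.37 -0.    1.4   1.26]
delta tool mm [-0.6 -0.4 -1.1] rot [ 0.002 -0.002  0.004]
```

```bash
python3 -m jog '{"translation":[[0,0,0],[0,0,0],[0,0,0],[0,0,-0.01],[0,0,-0.03],[0,-0.01,-0.045],[-0.01,-0.03,-0.03],[-0.01,-0.045,0]],"rotation":[[0,0,0],[0,0,0],[0,0,0],[0,0,0],[0,0,0],[0,0,0],[0,0,0.03],[0,0,0.03]],"fingers":[0.05,0.07,0.07,0.07,0.08,0.094,0.094,0.094]}' 25; python3 d.py 0.5035 0.193 0.15 -0.25
```

```text
time: 8.35
position: [0.6054, -0.0818, 0.1612]
orientation: [[0.994, -0.106, 0.006], [-0.106, -0.994, -0.004], [0.006, 0.003, -1.0]]
contact_force: [0.5, 0.5, 0.5]
width: 0.99
t=8.35 pos [ 0.6054 -0.0818  0.1612] yaw -0.107 F [0.5 0.5 0.5] w(mm) 93.0 j [-0.23  0.23  1.3  -0.    1.61  1.45]
delta tool mm [-130.6 -262.4    9.5] rot [ 0.003 -0.007  0.143]
```

```bash
python3 -m jog '{"translation":[[-0.017,-0.042,0],[-0.02,-0.045,0],[-0.02,-0.045,0],[-0.02,-0.045,0],[-0.02,-0.045,0],[-0.01,-0.02,0],[0,0,0]],"rotation":[[0,0,0.03],[0,-0.007,0.03],[0,0,0.03],[0,0,0.03],[0,0,0.02],[0,0,0],[0,0,0]],"fingers":[0.094,0.094,0.094,0.094,0.094,0.094,0.094]}' 25; python3 d.py 0.5035 0.193 0.05 -0.25
python3 - <<'E'
from h import *
cv2.imwrite("pics/t3.png",cv2.resize(ctrl.capture("top")[100:280,200:460],None,fx=3,fy=3)[:,:,::-1])
E
```

```text
time: 9.05
position: [0.5424, 0.1873, 0.1711]
orientation: [[0.969, -0.247, 0.017], [-0.247, -0.969, 0.0], [0.017, -0.005, -1.0]]
contact_force: [-0.2, -0.8, -0.7]
width: 1.003
t=9.05 pos [0.5424 0.1873 0.1711] yaw -0.25 F [-0.2 -0.8 -0.7] w(mm) 94.3 j [ 0.24  0.14  1.38 -0.    1.6   2.06]
delta tool mm [-41.2   4.7 120.4] rot [-0.005 -0.017  0.   ]
```

View pics/t3.png

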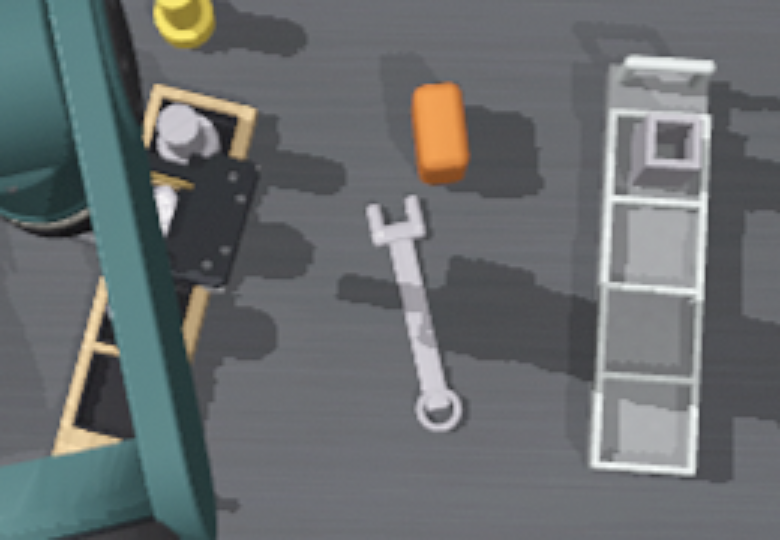

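The square stands upright in the far pocket, with its top at about (671,140) in the crop. Next is the round.

```bash
python3 -m jog '{"translation":[[-0.02,0,0],[-0.02,0.004,0.02],[-0.004,0,0.03],[-0.003,0,0.01],[0,0,0]],"rotation":[[-0.005,-0.017,0],[0,0,0],[0,0,0],[0,0,0],[0,0,0]],"fingers":[0.094,0.094,0.094,0.094,0.094]}' 25; python3 d.py 0.5035 0.193 0.05 -0.25
```

```text
time: 9.6
position: [0.4943, 0.1891, 0.1122]
orientation: [[0.967, -0.256, 0.001], [-0.256, -0.967, -0.002], [0.001, 0.002, -1.0]]
contact_force: [0.4, -0.0, 0.4]
width: 1.002
t=9.60 pos [0.4943 0.1891 0.1122] yaw -0.259 F [ 0.4 -0.   0.4] w(mm) 94.2 j [ 0.26  0.08  1.57 -0.    1.5   2.09]
delta tool mm [ 7.8 -6.3 62.2] rot [ 0.002 -0.001 -0.009]
```

```bash
python3 -m jog '{"translation":[[0.007,-0.006,0.005],[0.001,-0.001,0.02],[-0.002,0,0.025],[-0.001,0,0.012],[-0.001,0,0.003],[0,0,0]],"rotation":[[0,0,0],[0,0,0],[0,0,0],[0,0,0],[0,0,0],[0,0,0]],"fingers":[0.094,0.094,0.094,0.08,0.07,0.06]}' 25; python3 d.py 0.5035 0.193 0.041 -0.25
```

```text
time: 10.2
position: [0.509, 0.1946, 0.052]
orientation: [[0.965, -0.261, 0.013], [-0.261, -0.965, 0.002], [0.013, -0.005, -1.0]]
contact_force: [0.4, 0.1, -0.1]
width: 0.781
t=10.20 pos [0.509  0.1946 0.052 ] yaw -0.264 F [ 0.4  0.1 -0.1] w(mm) 73.4 j [ 0.26  0.15  1.62 -0.    1.37  2.1 ]
delta tool mm [-5.   3.  10.9] rot [-0.005 -0.013 -0.014]
```

```bash
python3 -m jog '{"translation":[[-0.005,0.003,0.006],[-0.002,0.001,0.005],[0,0,0.001],[0,0,0],[0,0,0],[0,0,0]],"rotation":[[-0.005,-0.013,0],[0,-0.004,0],[0,0,0],[0,0,0],[0,0,0],[0,0,0]],"fingers":[0.055,0.05,0.025,0.025,0.025,0.025]}' 25; python3 d.py 0.5035 0.193 0.041 -0.25
```

```text
time: 10.8
position: [0.5032, 0.1931, 0.0424]
orientation: [[0.965, -0.261, 0.0], [-0.261, -0.965, 0.003], [-0.0, -0.003, -1.0]]
contact_force: [-0.3, 0.1, -1.7]
width: 0.392
t=10.80 pos [0.5032 0.1931 0.0424] yaw -0.264 F [-0.3  0.1 -1.7] w(mm) 36.8 j [0.26 0.15 1.63 0.   1.36 2.09]
delta tool mm [0.3 0.  1.4] rot [-0.003  0.    -0.014]
```

Run:
```python
from h import *
im=ctrl.capture("wrist"); 
cv2.imwrite("pics/w3.png",cv2.resize(im[150:400,200:440],None,fx=2.3,fy=2.3)[:,:,::-1])
im=ctrl.capture("side"); 
cv2.imwrite("pics/s3.png",cv2.resize(im[150:320,200:420],None,fx=3.5,fy=3.5)[:,:,::-1])
print(ctrl.sense()["width"]*94)
```

```text
36.36368876352139
```

View pics/w3.png

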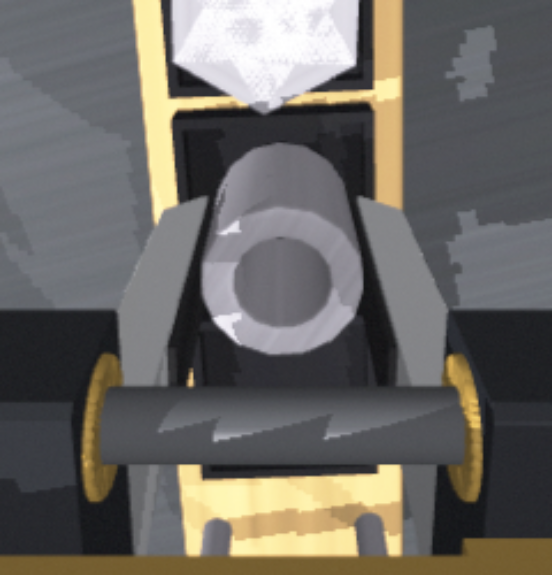

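View pics/s3.png

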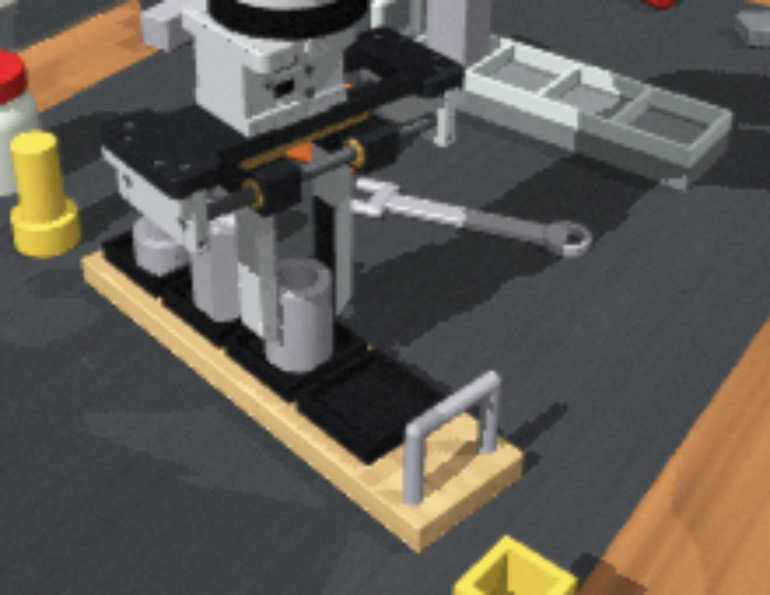

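Run:
```python
from h import *
c=ctrl.calibration("wrist"); s=ctrl.sense()
print(proj(c,s["position"]), proj(c,s["position"]+np.array([0,0,.0306])))
u,v=282/2.3+200,280/2.3+150
print(u,v,plane(c,u,v,.073),s["position"],s["width"]*94,s["orientation"][:,0]@(plane(c,u,v,.073)-s["position"]))
```

```text
(np.float64(322.1522074711106), np.float64(249.5403619363456)) (np.float64(321.95736513901875), np.float64(272.738339155545))
322.60869565217394 271.7391304347826 [0.50363076 0.19267044 0.073     ] [0.50319104 0.19313983 0.04244748] 36.36368876352139 0.0005335411353200604
```

```bash
python3 -m jog '{"translation":[[0,0,-0.02],[0,0,-0.04],[0,0,-0.04],[0,0.01,-0.03],[0.01,0.03,-0.01],[0.015,0.04,0],[0.015,0.045,0],[0.015,0.045,0]],"rotation":[[0,0,0],[0,0,0],[0,0,0],[0,0,-0.03],[0,0,-0.04],[0,0,-0.04],[0,0,-0.04],[0,0,-0.04]],"fingers":[0.025,0.025,0.025,0.025,0.025,0.025,0.025,0.025]}' 30; python3 d.py 0.5595 -0.1615 0.17 -0.045
```

```text
time: 11.7
position: [0.5259, 0.0163, 0.1833]
orientation: [[0.999, -0.054, -0.009], [-0.054, -0.999, 0.001], [-0.009, -0.001, -1.0]]
contact_force: [0.7, 1.3, -2.5]
width: 0.39
t=11.70 pos [0.5259 0.0163 0.1833] yaw -0.054 F [ 0.7  1.3 -2.5] w(mm) 36.6 j [-0.08  0.05  1.46  0.    1.65  1.55]
delta tool mm [ 43.3 175.7  12.8] rot [-0.001  0.009 -0.009]
```

```bash
python3 -m jog '{"translation":[[0.013,0.04,0],[0.012,0.045,0],[0.012,0.045,0.01],[0.008,0.035,0.015],[0,0.006,0.01],[0,0,0]],"rotation":[[0,0.009,-0.009],[0,0,0],[0,0,0],[0,0,0],[0,0,0],[0,0,0]],"fingers":[0.025,0.025,0.025,0.025,0.025,0.025]}' 30; python3 d.py 0.5595 -0.1615 0.065 -0.04
```

```text
time: 12.3
position: [0.5617, -0.1695, 0.1438]
orientation: [[0.999, -0.051, -0.004], [-0.051, -0.999, 0.001], [-0.004, -0.0, -1.0]]
contact_force: [-0.0, -0.2, -2.5]
width: 0.39
t=12.30 pos [ 0.5617 -0.1695  0.1438] yaw -0.051 F [-0.  -0.2 -2.5] w(mm) 36.6 j [-0.39  0.19  1.38 -0.    1.58  1.23]
delta tool mm [-2.3 -7.8 78.8] rot [-0.001  0.004 -0.011]
```

```bash
python3 -m jog '{"translation":[[-0.003,-0.006,0.015],[-0.004,-0.002,0.025],[-0.003,0,0.02],[0,0,0.008],[0,0,0.002],[0,0,0]],"rotation":[[0,0,-0.01],[0,0,0],[0,0,0],[0,0,0],[0,0,0],[0,0,0]],"fingers":[0.025,0.025,0.025,0.025,0.025,0.025]}' 30; python3 d.py 0.5595 -0.1615 0.044 -0.04
```

```text
time: 12.9
position: [0.5524, -0.1534, 0.0745]
orientation: [[0.999, -0.034, -0.002], [-0.034, -0.999, 0.003], [-0.002, -0.003, -1.0]]
contact_force: [-0.1, -0.8, -1.9]
width: 0.387
t=12.90 pos [ 0.5524 -0.1534  0.0745] yaw -0.034 F [-0.1 -0.8 -1.9] w(mm) 36.4 j [-0.37  0.2   1.51  0.    1.44  1.23]
delta tool mm [ 7.4  7.9 30.5] rot [-0.003  0.002  0.006]
```

```bash
python3 -m jog '{"translation":[[0.007,0.007,0.002],[0.002,0.001,0.008],[0,0,0.009],[0,0,0.004],[0,0,0]],"rotation":[[0,0,0],[0,0,0],[0,0,0],[0,0,0],[0,0,0]],"fingers":[0.025,0.025,0.025,0.025,0.025]}' 30; python3 d.py 0.5595 -0.1615 0.042 -0.04
```

```text
time: 13.4
position: [0.5649, -0.163, 0.0533]
orientation: [[0.999, -0.034, 0.005], [-0.034, -0.999, 0.001], [0.005, -0.001, -1.0]]
contact_force: [-0.6, 0.6, -2.1]
width: 0.392
t=13.40 pos [ 0.5649 -0.163   0.0533] yaw -0.034 F [-0.6  0.6 -2.1] w(mm) 36.8 j [-0.38  0.24  1.5   0.    1.4   1.22]
delta tool mm [-5.5 -1.3 11.3] rot [-0.001 -0.005  0.006]
```

```bash
python3 -m jog '{"translation":[[-0.004,-0.001,0.006],[-0.001,0,0.005],[0,0,0.002],[0,0,0.001],[0,0,0]],"rotation":[[0,-0.005,0],[0,0,0],[0,0,0],[0,0,0],[0,0,0]],"fingers":[0.025,0.025,0.025,0.025,0.025]}' 30; python3 d.py 0.5595 -0.1615 0.041 -0.04
```

```text
time: 13.9
position: [0.56, -0.1621, 0.0415]
orientation: [[0.999, -0.034, 0.002], [-0.034, -0.999, 0.0], [0.002, -0.0, -1.0]]
contact_force: [0.1, -0.1, -2.1]
width: 0.388
t=13.90 pos [ 0.56   -0.1621  0.0415] yaw -0.034 F [ 0.1 -0.1 -2.1] w(mm) 36.5 j [-0.38  0.25  1.52  0.    1.37  1.22]
delta tool mm [-0.5 -0.6  0.5] rot [-0.    -0.002  0.006]
```

```bash
python3 -m jog '{"translation":[[0,0,0.001],[0,0,0.001],[0,0,0]],"rotation":[[0,0,0],[0,0,0],[0,0,0]],"fingers":[0.025,0.025,0.025]}' 30; python3 d.py 0.5595 -0.1615 0.041 -0.04
```

```text
time: 14.2
position: [0.5602, -0.1621, 0.0414]
orientation: [[0.999, -0.034, 0.003], [-0.034, -0.999, -0.001], [0.003, 0.0, -1.0]]
contact_force: [-0.4, 0.7, -0.5]
width: 0.388
t=14.20 pos [ 0.5602 -0.1621  0.0414] yaw -0.034 F [-0.4  0.7 -0.5] w(mm) 36.5 j [-0.38  0.24  1.52  0.    1.37  1.23]
delta tool mm [-0.7 -0.6  0.4] rot [ 0.    -0.003  0.006]
```

```bash
python3 -m jog '{"translation":[[0,0,0],[0,0,0],[0,0,0],[0,0,-0.01],[0,0,-0.03],[0,0,-0.045],[0,-0.03,-0.035],[0,-0.045,0]],"rotation":[[0,0,0],[0,0,0],[0,0,0],[0,0,0],[0,0,0],[0,0,0],[0,0,0.03],[0,0,0.03]],"fingers":[0.05,0.07,0.07,0.07,0.08,0.094,0.094,0.094]}' 35; python3 d.py 0.564 0.1785 0.17 -0.26
```

```text
time: 15.0
position: [0.5641, -0.0903, 0.1653]
orientation: [[0.995, -0.104, 0.003], [-0.104, -0.995, -0.001], [0.003, 0.0, -1.0]]
contact_force: [0.8, -0.5, 0.6]
width: 0.995
t=15.00 pos [ 0.5641 -0.0903  0.1653] yaw -0.104 F [ 0.8 -0.5  0.6] w(mm) 93.5 j [-0.26  0.14  1.39  0.    1.61  1.42]
delta tool mm [ -28.  -267.3   -4.9] rot [ 0.    -0.003  0.156]
```

```bash
python3 -m jog '{"translation":[[-0.005,-0.042,0],[-0.007,-0.045,0],[-0.009,-0.045,0],[-0.01,-0.045,0],[-0.011,-0.045,0],[-0.01,-0.025,0.005],[0,0,0]],"rotation":[[0,0,0.03],[0,-0.003,0.03],[0,0,0.03],[0,0,0.03],[0,0,0.02],[0,0,0],[0,0,0]],"fingers":[0.094,0.094,0.094,0.094,0.094,0.094,0.094]}' 35; python3 d.py 0.564 0.1785 0.06 -0.26
```

```text
time: 15.7
position: [0.5589, 0.1762, 0.1705]
orientation: [[0.969, -0.245, 0.017], [-0.245, -0.969, 0.002], [0.016, -0.006, -1.0]]
contact_force: [-0.1, -0.8, -0.2]
width: 1.003
t=15.70 pos [0.5589 0.1762 0.1705] yaw -0.248 F [-0.1 -0.8 -0.2] w(mm) 94.3 j [ 0.21  0.16  1.36 -0.    1.61  2.03]
delta tool mm [  2.6  -2.8 110.5] rot [-0.006 -0.016  0.012]
```

```bash
python3 -m jog '{"translation":[[0.002,-0.003,0.01],[0,0,0.03],[-0.002,0,0.03],[-0.002,0,0.02],[0,0,0.003],[0,0,0]],"rotation":[[-0.006,-0.016,0.01],[0,0,0],[0,0,0],[0,0,0],[0,0,0],[0,0,0]],"fingers":[0.094,0.094,0.094,0.094,0.094,0.094]}' 35; python3 d.py 0.564 0.1785 0.043 -0.26
```

```text
time: 16.3
position: [0.5622, 0.1737, 0.076]
orientation: [[0.965, -0.264, 0.003], [-0.264, -0.965, -0.002], [0.004, 0.001, -1.0]]
contact_force: [0.8, -0.7, 0.8]
width: 0.998
t=16.30 pos [0.5622 0.1737 0.076 ] yaw -0.267 F [ 0.8 -0.7  0.8] w(mm) 93.8 j [ 0.2   0.23  1.47 -0.    1.44  2.04]
delta tool mm [ 0.3 -5.1 33. ] rot [ 0.001 -0.004 -0.007]
```

```bash
python3 -m jog '{"translation":[[0.001,-0.005,0.01],[0,-0.001,0.01],[0,0,0.008],[0,0,0.003],[0,0,0]],"rotation":[[0,-0.004,-0.006],[0,0,0],[0,0,0],[0,0,0],[0,0,0]],"fingers":[0.094,0.085,0.07,0.065,0.06]}' 35; python3 d.py 0.564 0.1785 0.043 -0.26
```

```text
time: 16.8
position: [0.5683, 0.1786, 0.0459]
orientation: [[0.966, -0.26, 0.005], [-0.26, -0.966, -0.0], [0.005, -0.001, -1.0]]
contact_force: [0.4, -0.3, 0.4]
width: 0.696
t=16.80 pos [0.5683 0.1786 0.0459] yaw -0.263 F [ 0.4 -0.3  0.4] w(mm) 65.4 j [ 0.21  0.27  1.49 -0.    1.38  2.04]
delta tool mm [-4.1  1.2  2.9] rot [-0.001 -0.005 -0.003]
```

```bash
python3 -m jog '{"translation":[[-0.004,0.001,0.002],[-0.001,0,0.001],[0,0,0],[0,0,0],[0,0,0],[0,0,0]],"rotation":[[0,-0.005,0],[0,0,0],[0,0,0],[0,0,0],[0,0,0],[0,0,0]],"fingers":[0.055,0.05,0.025,0.025,0.025,0.025]}' 35; python3 d.py 0.564 0.1785 0.043 -0.26
```

```text
time: 17.4
position: [0.5632, 0.1798, 0.0439]
orientation: [[0.966, -0.259, 0.002], [-0.259, -0.966, 0.003], [0.001, -0.003, -1.0]]
contact_force: [-0.2, 0.1, -1.2]
width: 0.382
t=17.40 pos [0.5632 0.1798 0.0439] yaw -0.262 F [-0.2  0.1 -1.2] w(mm) 35.9 j [0.21 0.26 1.5  0.   1.38 2.04]
delta tool mm [1.1 1.1 0.9] rot [-0.003 -0.001 -0.002]
```

```bash
python3 -m jog '{"translation":[[0,0,-0.02],[0,0,-0.04],[0,0,-0.04],[0,0.01,-0.03],[0,0.03,-0.01],[0,0.04,0],[-0.002,0.045,0],[-0.004,0.045,0]],"rotation":[[0,0,0],[0,0,0],[0,0,0],[0,0,-0.03],[0,0,-0.04],[0,0,-0.04],[0,0,-0.04],[0,0,-0.04]],"fingers":[0.025,0.025,0.025,0.025,0.025,0.025,0.025,0.025]}' 40; python3 d.py 0.4975 -0.159 0.17 -0.04
```

```text
time: 18.2
position: [0.5209, 0.0111, 0.1741]
orientation: [[0.998, -0.054, -0.028], [-0.054, -0.999, -0.003], [-0.028, 0.005, -1.0]]
contact_force: [0.9, -0.3, -5.6]
width: 0.38
t=18.20 pos [0.5209 0.0111 0.1741] yaw -0.054 F [ 0.9 -0.3 -5.6] w(mm) 35.7 j [-0.08  0.05  1.47 -0.01  1.65  1.54]
delta tool mm [-14.  171.1   5.3] rot [ 0.005  0.028 -0.014]
```

```bash
python3 -m jog '{"translation":[[-0.005,0.04,0],[-0.004,0.045,0],[-0.002,0.045,0],[-0.002,0.03,0.01],[0,0.003,0.01],[0,0,0]],"rotation":[[0.005,0.025,-0.009],[0,0,0],[0,0,0],[0,0,0],[0,0,0],[0,0,0]],"fingers":[0.025,0.025,0.025,0.025,0.025,0.025]}' 40; python3 d.py 0.4975 -0.159 0.065 -0.04
```

```text
time: 18.8
position: [0.49, -0.162, 0.1433]
orientation: [[0.998, -0.053, -0.022], [-0.053, -0.999, 0.002], [-0.022, -0.001, -1.0]]
contact_force: [0.1, 0.9, -6.1]
width: 0.381
t=18.80 pos [ 0.49   -0.162   0.1433] yaw -0.053 F [ 0.1  0.9 -6.1] w(mm) 35.8 j [-0.42  0.05  1.53 -0.01  1.58  1.2 ]
delta tool mm [ 9.1 -3.3 78.1] rot [-0.001  0.022 -0.013]
```

```bash
python3 -m jog '{"translation":[[0.006,-0.003,0.015],[0,0,0.025],[-0.002,0,0.02],[0,0,0.006],[0,0,0.002],[0,0,0]],"rotation":[[0,0.02,-0.01],[0,0.005,0],[0,0,0],[0,0,0],[0,0,0],[0,0,0]],"fingers":[0.025,0.025,0.025,0.025,0.025,0.025]}' 40; python3 d.py 0.4975 -0.159 0.044 -0.04
```

```text
time: 19.4
position: [0.493, -0.1525, 0.0709]
orientation: [[0.999, -0.036, -0.003], [-0.036, -0.999, 0.006], [-0.003, -0.006, -1.0]]
contact_force: [-0.5, -0.0, -6.6]
width: 0.379
t=19.40 pos [ 0.493  -0.1525  0.0709] yaw -0.036 F [-0.5 -0.  -6.6] w(mm) 35.7 j [-0.41  0.08  1.65  0.    1.42  1.19]
delta tool mm [ 4.8  6.5 26.8] rot [-0.006  0.003  0.004]
```

```bash
python3 -m jog '{"translation":[[0.004,0.006,0.004],[0,0.001,0.009],[0,0,0.008],[0,0,0.003],[0,0,0]],"rotation":[[-0.006,0.003,0],[0,0,0],[0,0,0],[0,0,0],[0,0,0]],"fingers":[0.025,0.025,0.025,0.025,0.025]}' 40; python3 d.py 0.4975 -0.159 0.043 -0.04
```

```text
time: 19.9
position: [0.4997, -0.1609, 0.0482]
orientation: [[0.999, -0.035, 0.006], [-0.035, -0.999, -0.003], [0.006, 0.003, -1.0]]
contact_force: [0.0, -0.3, -5.5]
width: 0.383
t=19.90 pos [ 0.4997 -0.1609  0.0482] yaw -0.035 F [ 0.  -0.3 -5.5] w(mm) 36.0 j [-0.42  0.11  1.66 -0.    1.36  1.19]
delta tool mm [-2.3 -1.8  5.1] rot [ 0.003 -0.006  0.005]
```

```bash
python3 -m jog '{"translation":[[-0.002,-0.001,0.003],[0,0,0.002],[0,0,0.001],[0,0,0]],"rotation":[[0.003,-0.006,0],[0,0,0],[0,0,0],[0,0,0]],"fingers":[0.025,0.025,0.025,0.025]}' 40; python3 d.py 0.4975 -0.159 0.043 -0.04
```

```text
time: 20.3
position: [0.4981, -0.1601, 0.0432]
orientation: [[0.999, -0.036, 0.001], [-0.036, -0.999, 0.0], [0.001, -0.0, -1.0]]
contact_force: [-0.1, -0.1, -5.5]
width: 0.381
t=20.30 pos [ 0.4981 -0.1601  0.0432] yaw -0.036 F [-0.1 -0.1 -5.5] w(mm) 35.8 j [-0.42  0.12  1.67  0.    1.36  1.19]
delta tool mm [-0.7 -1.1  0.2] rot [-0.    -0.001  0.004]
```

```bash
python3 -m jog '{"translation":[[0,0,0.001],[0,0,0.001],[0,0,0.001]],"rotation":[[0,0,0],[0,0,0],[0,0,0]],"fingers":[0.025,0.025,0.025]}' 40; python3 d.py 0.4975 -0.159 0.043 -0.04
```

```text
time: 20.6
position: [0.4985, -0.1601, 0.0428]
orientation: [[0.999, -0.035, 0.002], [-0.035, -0.999, -0.001], [0.002, 0.001, -1.0]]
contact_force: [-3.9, 0.9, 3.3]
width: 0.378
t=20.60 pos [ 0.4985 -0.1601  0.0428] yaw -0.035 F [-3.9  0.9  3.3] w(mm) 35.5 j [-0.42  0.12  1.67  0.    1.35  1.19]
delta tool mm [-1.  -1.1 -0.2] rot [ 0.001 -0.002  0.005]
```

Seated. Next I release and go to the stepped.

```bash
python3 -m jog '{"translation":[[0,0,0],[0,0,0],[0,0,0],[0,0,-0.01],[0,0,-0.03],[0,0,-0.045],[0.01,-0.03,-0.035],[0.015,-0.045,0]],"rotation":[[0,0,0],[0,0,0],[0,0,0],[0,0,0],[0,0,0],[0,0,0],[0,0,0.03],[0,0,0.03]],"fingers":[0.05,0.07,0.07,0.07,0.08,0.094,0.094,0.094]}' 35; python3 d.py 0.623 0.1655 0.17 -0.25
```

```text
time: 21.4
position: [0.5295, -0.0905, 0.1713]
orientation: [[0.994, -0.107, 0.012], [-0.107, -0.994, -0.005], [0.012, 0.004, -1.0]]
contact_force: [0.6, -0.7, 0.6]
width: 0.99
t=21.40 pos [ 0.5295 -0.0905  0.1713] yaw -0.107 F [ 0.6 -0.7  0.6] w(mm) 93.1 j [-0.27  0.06  1.47 -0.    1.6   1.4 ]
delta tool mm [  65.6 -264.5    1.1] rot [ 0.003 -0.013  0.143]
```

```bash
python3 -m jog '{"translation":[[0.013,-0.042,0],[0.011,-0.045,0],[0.01,-0.045,0],[0.008,-0.045,0],[0.005,-0.045,0],[0.003,-0.02,0],[0,0,0]],"rotation":[[0,0,0.03],[0,-0.01,0.03],[0,0,0.03],[0,0,0.03],[0,0,0.02],[0,0,0],[0,0,0]],"fingers":[0.094,0.094,0.094,0.094,0.094,0.094,0.094]}' 35; python3 d.py 0.623 0.1655 0.07 -0.25
python3 - <<'E'
from h import *
im=ctrl.capture("wrist"); 
cv2.imwrite("pics/w4.png",im[:,:,::-1])
E
```

```text
time: 22.1
position: [0.6296, 0.1531, 0.1819]
orientation: [[0.969, -0.247, 0.021], [-0.247, -0.969, -0.003], [0.021, -0.002, -1.0]]
contact_force: [0.5, -0.0, 0.1]
width: 1.001
t=22.10 pos [0.6296 0.1531 0.1819] yaw -0.25 F [ 0.5 -0.   0.1] w(mm) 94.1 j [ 0.15  0.3   1.17 -0.01  1.65  1.97]
delta tool mm [-11.8 -10.1 111.7] rot [-0.002 -0.021  0.   ]
```

View pics/w4.png

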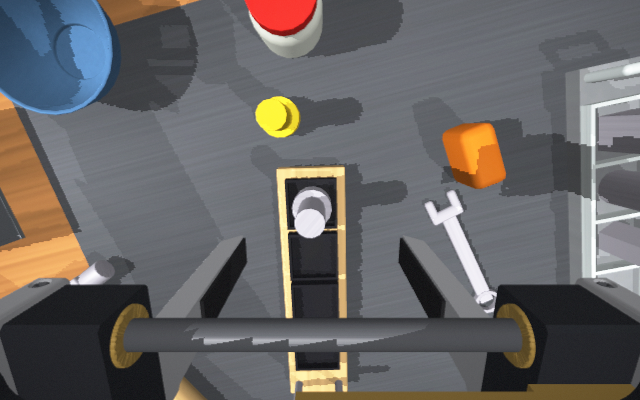

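```bash
python3 - <<'E'
from h import *
c=ctrl.calibration("wrist"); t=ctrl.calibration("top")
print(plane(c,310,222,.095), tri([(c,310,222),(t,260,141.75)]))
E
python3 -m jog '{"translation":[[-0.01,-0.01,0.005],[-0.003,-0.001,0.03],[-0.002,0,0.03],[-0.002,0,0.02],[0,0,0.003],[0,0,0]],"rotation":[[0,-0.02,0],[0,-0.005,0],[0,0,0],[0,0,0],[0,0,0],[0,0,0]],"fingers":[0.094,0.094,0.094,0.094,0.094,0.094]}' 35; python3 d.py 0.623 0.1655 0.052 -0.25
```

```text
[0.62369275 0.16476983 0.095     ] (array([0.62311248, 0.16479821, 0.09287714]), [np.float64(0.00021712662379501043), np.float64(0.00021712662379489716)])
time: 22.75
position: [0.6132, 0.1624, 0.0942]
orientation: [[0.966, -0.257, -0.004], [-0.257, -0.966, 0.004], [-0.005, -0.003, -1.0]]
contact_force: [-0.0, -0.2, 0.2]
width: 0.999
t=22.75 pos [0.6132 0.1624 0.0942] yaw -0.26 F [-0.  -0.2  0.2] w(mm) 93.9 j [0.17 0.32 1.32 0.   1.51 2.  ]
delta tool mm [ 8.9 -5.4 42.2] rot [-0.003  0.005 -0.01 ]
```

```bash
python3 -m jog '{"translation":[[0.008,-0.005,0.01],[0.001,0,0.015],[-0.001,0,0.01],[0,0,0.003],[0,0,0]],"rotation":[[0,0.004,0],[0,0,0],[0,0,0],[0,0,0],[0,0,0]],"fingers":[0.094,0.085,0.07,0.065,0.06]}' 35; python3 d.py 0.623 0.165 0.052 -0.25
```

```text
time: 23.25
position: [0.6253, 0.1647, 0.0567]
orientation: [[0.966, -0.259, 0.006], [-0.259, -0.966, 0.004], [0.005, -0.005, -1.0]]
contact_force: [-0.1, -0.7, -0.3]
width: 0.698
t=23.25 pos [0.6253 0.1647 0.0567] yaw -0.262 F [-0.1 -0.7 -0.3] w(mm) 65.6 j [0.17 0.36 1.34 0.   1.43 2.  ]
delta tool mm [-2.3  0.4  4.7] rot [-0.005 -0.005 -0.012]
```

```bash
python3 -m jog '{"translation":[[-0.002,0,0.003],[0,0,0.001],[0,0,0],[0,0,0],[0,0,0],[0,0,0]],"rotation":[[-0.005,-0.005,0],[0,0,0],[0,0,0],[0,0,0],[0,0,0],[0,0,0]],"fingers":[0.055,0.05,0.02,0.02,0.02,0.02]}' 35; python3 d.py 0.623 0.165 0.052 -0.25
```

```text
time: 23.85
position: [0.624, 0.1662, 0.0539]
orientation: [[0.966, -0.258, 0.002], [-0.258, -0.966, 0.001], [0.002, -0.002, -1.0]]
contact_force: [-0.1, 0.8, -1.9]
width: 0.294
t=23.85 pos [0.624  0.1662 0.0539] yaw -0.261 F [-0.1  0.8 -1.9] w(mm) 27.6 j [0.17 0.37 1.34 0.   1.43 2.  ]
delta tool mm [-0.7  1.4  1.9] rot [-0.002 -0.002 -0.011]
```

```bash
python3 -m jog '{"translation":[[0,0,-0.02],[0,0,-0.04],[0,0,-0.04],[-0.005,0.01,-0.03],[-0.01,0.03,-0.01],[-0.013,0.04,0],[-0.018,0.043,0],[-0.02,0.043,0]],"rotation":[[0,0,0],[0,0,0],[0,0,0],[0,0,-0.03],[0,0,-0.04],[0,0,-0.04],[0,0,-0.04],[0,0,-0.04]],"fingers":[0.02,0.02,0.02,0.02,0.02,0.02,0.02,0.02]}' 40; python3 d.py 0.4355 -0.1565 0.18 -0.04
```

```text
time: 24.65
position: [0.5247, 0.0121, 0.1853]
orientation: [[0.998, -0.054, -0.023], [-0.055, -0.999, -0.003], [-0.023, 0.005, -1.0]]
contact_force: [0.3, -1.5, -3.9]
width: 0.294
t=24.65 pos [0.5247 0.0121 0.1853] yaw -0.055 F [ 0.3 -1.5 -3.9] w(mm) 27.7 j [-0.08  0.05  1.45 -0.01  1.66  1.54]
delta tool mm [-79.7 173.2   7.9] rot [ 0.005  0.023 -0.015]
```

```bash
python3 -m jog '{"translation":[[-0.018,0.038,0],[-0.02,0.042,0],[-0.02,0.042,0],[-0.015,0.03,0.01],[-0.003,0.006,0.01],[0,0,0]],"rotation":[[0.005,0.02,-0.012],[0,0,0],[0,0,0],[0,0,0],[0,0,0],[0,0,0]],"fingers":[0.02,0.02,0.02,0.02,0.02,0.02]}' 40; python3 d.py 0.4355 -0.1565 0.08 -0.04
```

```text
time: 25.25
position: [0.4291, -0.1509, 0.1578]
orientation: [[0.999, -0.049, -0.017], [-0.049, -0.999, 0.001], [-0.017, -0.0, -1.0]]
contact_force: [-0.9, 0.9, -5.0]
width: 0.29
t=25.25 pos [ 0.4291 -0.1509  0.1578] yaw -0.049 F [-0.9  0.9 -5. ] w(mm) 27.3 j [-0.46 -0.1   1.65 -0.01  1.61  1.16]
delta tool mm [ 8.   5.3 77.7] rot [-0.     0.017 -0.009]
```

```bash
python3 -m jog '{"translation":[[0.006,0.005,0.015],[0,0.001,0.025],[-0.002,0,0.02],[0,0,0.006],[0,0,0.002],[0,0,0]],"rotation":[[0,0.016,-0.006],[0,0.004,0],[0,0,0],[0,0,0],[0,0,0],[0,0,0]],"fingers":[0.02,0.02,0.02,0.02,0.02,0.02]}' 40; python3 d.py 0.4355 -0.1565 0.056 -0.04
```

```text
time: 25.85
position: [0.4352, -0.1512, 0.0867]
orientation: [[0.999, -0.036, 0.003], [-0.036, -0.999, 0.006], [0.002, -0.006, -1.0]]
contact_force: [-0.4, 0.3, -4.6]
width: 0.293
t=25.85 pos [ 0.4352 -0.1512  0.0867] yaw -0.036 F [-0.4  0.3 -4.6] w(mm) 27.6 j [-0.46 -0.06  1.76  0.01  1.44  1.14]
delta tool mm [ 0.5  5.4 30.7] rot [-0.006 -0.002  0.004]
```

```bash
python3 -m jog '{"translation":[[-0.001,0.004,0.005],[-0.001,0.001,0.01],[-0.001,0,0.009],[0,0,0.003],[0,0,0]],"rotation":[[-0.006,0,0],[0,0,0],[0,0,0],[0,0,0],[0,0,0]],"fingers":[0.02,0.02,0.02,0.02,0.02]}' 40; python3 d.py 0.4355 -0.1565 0.053 -0.04
```

```text
time: 26.35
position: [0.4342, -0.1569, 0.0603]
orientation: [[0.999, -0.035, 0.007], [-0.035, -0.999, -0.003], [0.007, 0.003, -1.0]]
contact_force: [-0.3, 0.1, -5.2]
width: 0.291
t=26.35 pos [ 0.4342 -0.1569  0.0603] yaw -0.035 F [-0.3  0.1 -5.2] w(mm) 27.3 j [-0.47 -0.04  1.79  0.    1.38  1.14]
delta tool mm [ 1.3 -0.5  7.3] rot [ 0.003 -0.007  0.005]
```

```bash
python3 -m jog '{"translation":[[0.001,0,0.004],[0,0,0.003],[0,0,0.001],[0,0,0]],"rotation":[[0.003,-0.007,0],[0,0,0],[0,0,0],[0,0,0]],"fingers":[0.02,0.02,0.02,0.02]}' 40; python3 d.py 0.4355 -0.1565 0.053 -0.04
```

```text
time: 26.75
position: [0.4359, -0.1574, 0.0529]
orientation: [[0.999, -0.035, 0.001], [-0.035, -0.999, -0.0], [0.001, 0.0, -1.0]]
contact_force: [0.8, 0.7, -5.7]
width: 0.289
t=26.75 pos [ 0.4359 -0.1574  0.0529] yaw -0.035 F [ 0.8  0.7 -5.7] w(mm) 27.2 j [-0.47 -0.02  1.79  0.    1.37  1.14]
delta tool mm [-0.4 -0.9 -0.1] rot [ 0.    -0.001  0.005]
```

```bash
python3 -m jog '{"translation":[[0,0,0.001],[0,0,0.001],[0,0,0.001]],"rotation":[[0,0,0],[0,0,0],[0,0,0]],"fingers":[0.02,0.02,0.02]}' 40; python3 d.py 0.4355 -0.1565 0.053 -0.04
```

```text
time: 27.05
position: [0.4361, -0.1575, 0.0528]
orientation: [[0.999, -0.035, 0.002], [-0.035, -0.999, -0.001], [0.002, 0.001, -1.0]]
contact_force: [-3.6, 2.0, 4.4]
width: 0.294
t=27.05 pos [ 0.4361 -0.1575  0.0528] yaw -0.035 F [-3.6  2.   4.4] w(mm) 27.6 j [-0.47 -0.02  1.79  0.    1.37  1.14]
delta tool mm [-0.7 -1.  -0.2] rot [ 0.001 -0.002  0.005]
```

Seated on the floor. I release, rise and move left, clear of the views.

```bash
python3 -m jog '{"translation":[[0,0,0],[0,0,0],[0,0,0],[0,0,-0.01],[0,0,-0.03],[0,0,-0.045],[0,-0.03,-0.035],[0,-0.045,0]],"rotation":[[0,0,0],[0,0,0],[0,0,0],[0,0,0],[0,0,0],[0,0,0],[0,0,0],[0,0,0]],"fingers":[0.05,0.07,0.07,0.07,0.08,0.094,0.094,0.094]}' 35; python3 -m jog '{"translation":[[0,-0.045,0],[0,-0.045,0],[0,-0.03,0],[0,0,0],[0,0,0]],"rotation":[[0,0,0],[0,0,0],[0,0,0],[0,0,0],[0,0,0]],"fingers":[0.094,0.094,0.094,0.094,0.094]}'
python3 - <<'E'
from h import *
t=ctrl.capture("top")[100:280,380:460];s=ctrl.capture("side")[110:230,280:430]
cv2.imwrite("pics/fin.png",np.hstack([cv2.resize(t,None,fx=2.667,fy=2.667),cv2.resize(s,(560,480))])[:,:,::-1] if int(180*2.667)==480 else np.hstack([cv2.resize(t,(213,480)),cv2.resize(s,(560,480))])[:,:,::-1])
E
```

```text
time: 27.85
position: [0.4411, -0.0855, 0.1798]
orientation: [[0.999, -0.044, 0.01], [-0.044, -0.999, -0.005], [0.011, 0.004, -1.0]]
contact_force: [0.8, 0.9, 0.1]
width: 0.938
time: 28.35
position: [0.4493, 0.0417, 0.1871]
orientation: [[0.999, -0.039, 0.026], [-0.039, -0.999, -0.005], [0.026, 0.004, -1.0]]
contact_force: [-0.7, -0.2, -0.0]
width: 1.0
```

View pics/fin.png

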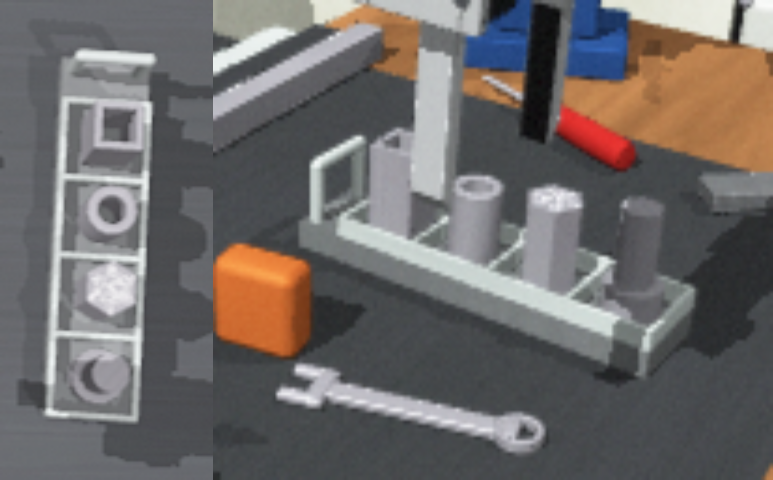

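Run:
```python
from h import *
t=ctrl.calibration("top");s=ctrl.calibration("side")
for n,a,b,h in (("square",(117,127),(393,139),86),("round",(111,211),(478,189),72),("hex",(112,289),(555,198),80),("stepped",(108,371),(641,207),94)):
    p,r=tri([(t,a[0]/2.6625+380,a[1]/2.667+100),(s,(b[0]-213)/3.733+280,b[1]/4+110)])
    print(n,np.round(p,4),"expected top mm",h,np.round(r,4))
print(ctrl.hand_in())
```

```text
square [ 0.6233 -0.1613  0.0887] expected top mm 86 [0.0037 0.0037]
round [ 0.5582 -0.1627  0.0701] expected top mm 72 [0.0012 0.0012]
hex [ 0.498  -0.1614  0.0809] expected top mm 80 [0.0008 0.0008]
stepped [ 0.4356 -0.1563  0.0944] expected top mm 94 [0.0016 0.0016]
the job is handed in; nothing more can be done
None
```

All four spacers are in the steel rack in order from its handle: square, round, hex, stepped. I handed the job in at about 28.5 s, and `hand_in()` gives no verdict.

- **Last pictures:** the top and side views show each spacer upright in its own pocket, with the gripper open and clear. I left the yellow look-alikes alone.
- **Positions:** measured from both views, the spacers lie within about 3 mm of their pocket centres. Their tops are within 3 mm of the height expected when standing on the pocket floor. The square's reading was the loosest: the two views disagreed by about 4 mm each way, probably because a finger sat close to it in the side picture.
- **One odd reading:** the gripper showed about 36.5 mm on the 38 mm round spacer. A wrist picture showed the grasp was centred, so I carried on.

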